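# Sort mould studs by thread pitch on notched gauges

### The job

Two threaded mould studs, one coarse and one fine, lie among the plaster casts. Sort them by thread pitch: gently lay the coarse stud in the gauge with the wide notches and the fine stud in the gauge with the narrow notches, each lying fully down in both V saddles with its square middle in the gap between them. The smooth white pin of the same shape has no thread and is not part of the job.

Things in the scene. Friction and masses are not known exactly. Their poses are not given: they have to be found in the camera images.
- coarse_stud_center (a point): centre of a bar 142 mm long, grey steel, pitch 12 mm: four fat ridges and dark grooves on each end. Square middle block 46 mm long, 28 x 28 mm (grasp it from above, across the 28 mm); on either side a round threaded end 48 mm long, 20 mm in diameter. x runs along the bar (ends alike), z is up. Lies on the table, centre 14 mm up; 0.4 to 0.65 kg.
- fine_stud_center (a point): centre of a bar 142 mm long, brass, pitch 4 mm: twelve thin ridges and dark grooves on each end. Square middle block 46 mm long, 28 x 28 mm (grasp it from above, across the 28 mm); on either side a round threaded end 48 mm long, 20 mm in diameter. x runs along the bar (ends alike), z is up. Lies on the table, centre 14 mm up; 0.4 to 0.65 kg.
- coarse_gauge_seat (a point): where the coarse stud's centre belongs, 40 mm above the table. Fixed gauge: blue base 166 x 80 x 10 mm, two aluminium saddles each 44 mm long, 54 mm wide, tops 46 mm above the table, 70 mm apart (clear gap for block and fingers). A V groove 40 mm wide at the top, 20 mm deep, runs through both along x; stud ends lie in it. Blue 12 mm notches up to 5 mm tall line it. z up.
- fine_gauge_seat (a point): where the fine stud's centre belongs, 40 mm above the table. Fixed gauge of the same form and sizes as the coarse one (saddles, 70 mm gap, V groove along x, z up), but with a yellow base and narrow yellow notches at 4 mm pitch.
Not all that is in view belongs to the job. What is shaped like the part that bears coarse_stud_center but green or pink is not meant.

How it is judged:
At the end, for the whole second after the job is handed in: The coarse stud rests in the coarse (wide-notched) gauge and the fine stud in the fine (narrow-notched) gauge: each centre within 15 mm of its seat along the groove, 8 mm across it and 6 mm in height, each stud within 10 degrees of the groove (either way round), at rest (x of coarse_stud_center in the frame of coarse_gauge_seat between -0.015 and 0.015 m and y of coarse_stud_center in the frame of coarse_gauge_seat between -0.008 and 0.008 m and z of coarse_stud_center in the frame of coarse_gauge_seat between -0.006 and 0.006 m and angle between the x axis of coarse_stud_center and the x axis of coarse_gauge_seat, either way round below 0.18 rad and linear speed of each of coarse_stud, fine_stud below 0.03 m/s and x of fine_stud_center in the frame of fine_gauge_seat between -0.015 and 0.015 m and y of fine_stud_center in the frame of fine_gauge_seat between -0.008 and 0.008 m and z of fine_stud_center in the frame of fine_gauge_seat between -0.006 and 0.006 m and angle between the x axis of fine_stud_center and the x axis of fine_gauge_seat, either way round below 0.18 rad); the robot touches nothing.
It fails at once if the coarse stud is dropped or slammed into its gauge (over 0.7 m/s within 60 mm of the seat) (distance between coarse_stud_center and coarse_gauge_seat below 0.06 m and linear speed of coarse_stud above 0.7 m/s).
It fails at once if the fine stud is dropped or slammed into its gauge (over 0.7 m/s within 60 mm of the seat) (distance between fine_stud_center and fine_gauge_seat below 0.06 m and linear speed of fine_stud above 0.7 m/s).
It also fails if it takes over 51 s, if anything falls off the work surface, if the arm or the gripper's body presses on something with over 40 N, if the wrist force passes 120 N, or if a joint passes its speed limit or range.

### The arm

A 7-joint arm with a two-finger parallel gripper is mounted at the origin on the work surface. World frame = base frame: x ahead of the robot, y to its left, z up, the work surface at z = 0. Lengths are in m, angles in rad, forces in N, time in s.
With the tool pointing down it reaches from about 0.4 to 0.875 m from the base axis. Payload 19.3 kg.
Tool frame: the origin (TCP) lies midway between the tips of the shut fingers; the grasp point (between the pads) lies 19 mm behind it; z points along the fingers, y is the direction in which the jaws open and shut (so a half turn about z gives the same grasp; the last joint's range is limited). The gripper opens to 85 mm and grips with 20 to 120 N. Pads are 22 mm wide; open, the fingers measure 114 mm over their backs; the gripper's body (76 mm by 85 mm) begins 54 mm behind the grasp point. The pads swing forward as they close: fully open they stand 13 mm farther back than shut.
Start: joints at [-1.318, 0.521, -0.036, 1.599, 0.021, 1.021, -0.113], TCP at [0.198, 0.593, 0.231] pointing down, gripper open.
Joint ranges: [-2.91, 2.91], [-0.3, 2.13], [-1.5, 1.42], [0.17, 2.43], [-1.26, 4.41], [0.16, 1.93], [-2.52, 2.52]. Speed limits (rad/s): [1.89, 1.89, 2.39, 2.39, 3.01, 3.01, 3.01].

### API

Orientations are given as a rotation vector (axis times angle).
In Python, from station import robot gives the robot as it stands.
- The arm moves only by the tool step_arm, never from a script. Its argument "rows" is a list that holds one entry, the list of rows, each a list of 7 numbers: the shift along the tool's x, y, z in m, then the turn, a rotation vector about the tool's x, y, z in rad, then the gripper's target within -1 to 1 (shut at 1, half-way at 0, fully open at -1). In form: [[[dx, dy, dz, wx, wy, wz, fingers], ...]]. A call has 1 to 10 rows; each row is the pose to reach, as a shift and turn from the pose measured when the call began, along the tool's axes at that moment; what a row does not reach only later rows make up. A row lasts 1/10 s, in which the tool goes at most 50 mm and 8.59 degrees, less where a joint would pass 70% of its speed; a pose out of reach is approached as far as the arm can. A call with a gripper value outside its range is refused whole. The fingers move at their own pace and stop on an object; "force" is the grip in N (left out, the last holds). Time passes only in rows, so rows that repeat a pose let the fingers close. It gives the time, the measured TCP pose, the force and the opening at its end, in the units of the state.
- robot.state(): the state, without advancing time (a new reading comes with each control period).
- robot.grab_frame(name): name is "scene" or "side" or "wrist"; returns the picture (384x512x3 uint8, blue, green, red); there is no depth.
- robot.camera_model(name): a dict with "vfov" (degrees; the focal length in pixels is half the picture's height over the tangent of half this angle, whatever the lens; pixels are square), "cx", "cy" (the principal point, pixels), "origin" and "orientation" of the camera in the world. Camera axes: x right, y down, z forward; pixel columns grow to the right and rows downward; lengths in m; the calibration is good to about 2 mm. A picture is of the moment at which its call begins: read the wrist's pose just before it. camera_model takes no time and is no camera call; for the wrist camera it gives the pose at the moment of the call.
- robot.job_done(): hands the job in, once; it reports no verdict.
The state is a dict: "time": time; "joints": joint angles; "dq": joint speeds; "joint_torque": joint torques, N m; "tcp_pos": TCP position; "orientation": TCP orientation; "contact_force": force on the tool from outside, world axes, zero at the start; "moment": the same for the moment, N m; "finger_gap": finger opening in m.
Only numpy, scipy, OpenCV 4.12 (cv2) and the standard library are available. Lean on these libraries where they do the work, as an engineer would, in place of code of your own. Each camera call takes 0.05 s, during which the arm holds its last target. There are 200 camera calls.

## Working session

There is one attempt and no reset: what is moved stays moved. The work goes in short steps, Python scripts to look and compute and a tool call to move; the robot and the scene stay as the last step left them, time stands still between calls to the robot, and variables do not carry over. Pictures are saved under pics/ and viewed, about 8 in all and at most 12, crops included, and the job is handed in when it is done.

Besides the shell and the picture viewer there is one more tool, called after "Call:" in YAML: its name, and indented under it one key for each argument. step_arm: Moves the arm, as the interface text tells. Its arguments: {"type":"object","properties":{"rows":{"type":"array"},"force":{"type":"number"}},"required":["rows"]}

```bash
mkdir -p pics; python3 - <<'E'
from station import robot
import cv2
for n in("scene","side","wrist"):
    cv2.imwrite(f"pics/{n}0.png",robot.grab_frame(n)); m=robot.camera_model(n); print(n,m)
a=cv2.imread("pics/scene0.png");
print(robot.state())
E
```

```text
scene {'vfov': 44.86434030711672, 'cx': 244.44408950192476, 'cy': 194.23783343626278, 'origin': array([1.02046622, 0.45089584, 0.95810068]), 'orientation': array([-1.09436731, -2.49594777,  0.87323619])}
side {'vfov': 42.2600217982391, 'cx': 251.94136428022844, 'cy': 194.50571391230523, 'origin': array([ 0.10398089, -0.6905313 ,  0.87307425]), 'orientation': array([-2.33787307,  0.53775269, -0.2202386 ])}
wrist {'vfov': 71.29726724963332, 'cx': 254.54242501815142, 'cy': 191.2883465500151, 'origin': array([0.1229687, 0.6183945, 0.3742217]), 'orientation': array([2.33288534, 1.68121269, 0.26381335])}
{'time': 0.15, 'joints': array([-1.31817952,  0.52186963, -0.03626871,  1.59983057,  0.02121679,
        1.02109789, -0.11280078]), 'dq': array([-0.0006991 , -0.00071174,  0.0020139 ,  0.0010155 ,  0.00049349,
        0.00052724,  0.00090069]), 'joint_torque': array([ 3.07169925e-03, -9.27392650e+01,  1.98118776e+00, -3.70051181e+01,
        1.80326082e-02,  6.37263613e-03, -6.02731211e-05]), 'tcp_pos': array([0.19826514, 0.59247809, 0.23087992]), 'orientation': array([-5.04961747e-01, -3.10070878e+00,  1.28826237e-03]), 'contact_force': array([-0.19274385,  0.33125092,  0.22588136]), 'moment': array([ 0.00806217, -0.0348962 , -0.00720623]), 'finger_gap': 0.08500340083664464}
```

View pics/scene0.png

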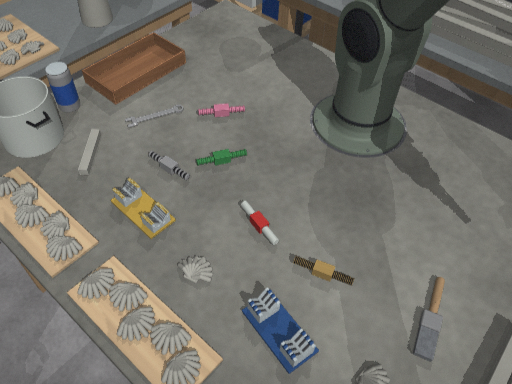

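View pics/side0.png

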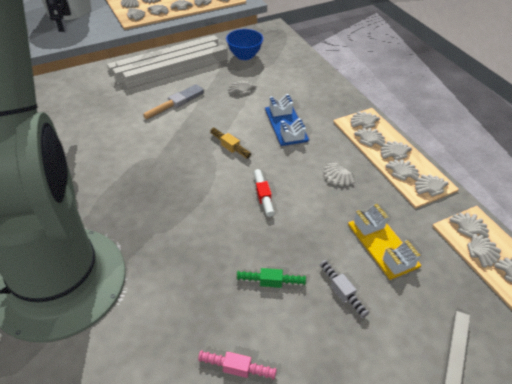

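The scene picture shows the grey coarse stud at (169,165), the brass fine stud at (321,269), the yellow gauge at (142,207) and the blue gauge at (280,328). The green (221,157), pink (220,110) and white/red (260,222) bars are decoys. In the side picture the same four are at (344,288), (231,143), (385,245) and (287,122). I'll confirm in enlarged crops.

```bash
cat > h.py <<'E'
import cv2,numpy as np
from scipy.spatial.transform import Rotation as R
def crop(img,x0,y0,w,h,s):
    o=cv2.resize(img[y0:y0+h,x0:x0+w],None,fx=s,fy=s,interpolation=cv2.INTER_CUBIC)
    for x in range((x0+9)//10*10,x0+w,10):
        cv2.line(o,(int((x-x0+.5)*s),0),(int((x-x0+.5)*s),o.shape[0]),(0,255,0) if x%50==0 else (90,140,90),1)
    for y in range((y0+9)//10*10,y0+h,10):
        cv2.line(o,(0,int((y-y0+.5)*s)),(o.shape[1],int((y-y0+.5)*s)),(0,255,0) if y%50==0 else (90,140,90),1)
    cv2.putText(o,f"{x0},{y0}",(2,10),0,.4,(0,0,255),1)
    return o
def ray(m,p):
    f=192/np.tan(np.radians(m["vfov"])/2)
    d=R.from_rotvec(m["orientation"]).apply([(p[0]-m["cx"])/f,(p[1]-m["cy"])/f,1]);return np.array(m["origin"]),d/np.linalg.norm(d)
def onz(m,p,z):
    o,d=ray(m,p);return o+d*(z-o[2])/d[2]
def proj(m,P):
    f=192/np.tan(np.radians(m["vfov"])/2)
    c=R.from_rotvec(m["orientation"]).inv().apply(np.array(P)-m["origin"]);return np.array([m["cx"]+f*c[0]/c[2],m["cy"]+f*c[1]/c[2]])
def tri(rs):
    A=0;b=0
    for o,d in rs:
        M=np.eye(3)-np.outer(d,d);A=A+M;b=b+M@o
    X=np.linalg.solve(A,b);return X,[round(1000*np.linalg.norm(np.cross(d,X-o)),1) for o,d in rs]
E
python3 - <<'E'
from h import *
a=cv2.imread("pics/scene0.png");b=cv2.imread("pics/side0.png")
cv2.imwrite("pics/c1.png",np.hstack([crop(a,105,145,90,100,4.4),crop(b,315,195,110,122,3.6)[:440]]))
cv2.imwrite("pics/c2.png",np.hstack([crop(a,238,250,122,124,3.2),crop(b,205,90,110,110,3.6)[:396]]))
E
```

```text
Traceback (most recent call last):
ValueError: all the input array dimensions except for the concatenation axis must match exactly, but along dimension 0, the array at index 0 has size 440 and the array at index 1 has size 439
```

```bash
python3 -c "
import cv2
for f in('c1','c2'):print(cv2.imread(f'pics/{f}.png').shape)" ; ls pics
```

```text
scene0.png
side0.png
wrist0.png[ WARN:0@0.022] global loadsave.cpp:275 findDecoder imread_('pics/c1.png'): can't open/read file: check file path/integrity
Traceback (most recent call last):
AttributeError: 'NoneType' object has no attribute 'shape'
```

```bash
python3 - <<'E'
from h import *
a=cv2.imread("pics/scene0.png");b=cv2.imread("pics/side0.png")
cv2.imwrite("pics/c1.png",np.hstack([crop(a,105,145,90,110,4)[:440],crop(b,315,200,100,110,4)[:440]]))
cv2.imwrite("pics/c2.png",np.hstack([crop(a,240,250,125,124,3.2)[:390],crop(b,205,90,110,110,3.6)[:390]][:1]+[crop(b,205,90,110,124,3.2)[:390]]))
E
```

```text
(no output)
```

View pics/c1.png

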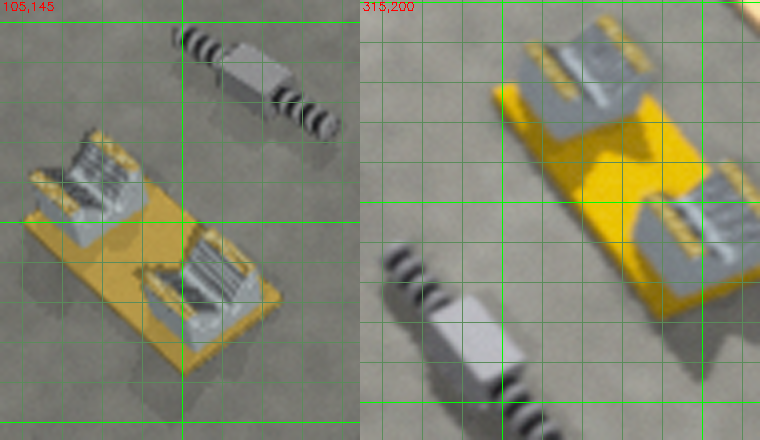

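View pics/c2.png

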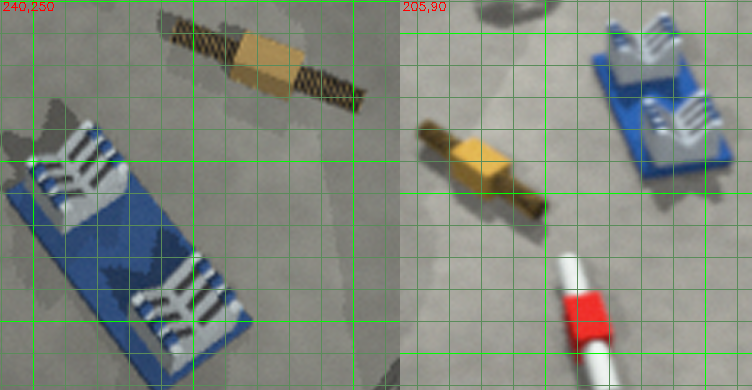

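Confirmed. The grey bar has 4 fat ridges per end, so it is the coarse stud. The brass bar has thin ridges, so it is the fine stud. The blue gauge has wide notches and the yellow gauge narrow ones. Now I triangulate.

```bash
python3 - <<'E'
from station import robot
from h import *
np.set_printoptions(precision=4,suppress=True)
s=robot.camera_model("scene");d=robot.camera_model("side")
for n,p,q in [("steeltop",(168.75,162),(343.75,284)),("brasstop",(322.9,267.9),(229.8,138.6)),("yellowbase",(142.9,207.75),(384,243))]:
    print(n,tri([ray(s,p),ray(d,q)]))
for n,p,z in [("yL",(111,197.8),.01),("yB",(150.5,235),.01),("yR",(174.8,217.8),.01),("bL",(242,308.5),.01),("bB",(290.5,368.5),.01),("bR",(318,350),.01),
 ("steelA",(149,153.75),.017),("steelB",(187.8,176.3),.017),("brassA",(293.3,258.3),.017),("brassB",(352,280.8),.017)]:
    print(n,onz(s,p,z))
st=robot.state();r=R.from_rotvec(st["orientation"]);print(r.as_matrix())
m=robot.camera_model("wrist");rc=R.from_rotvec(m["orientation"])
print("cam in tool",r.inv().apply(m["origin"]-st["tcp_pos"]),(r.inv()*rc).as_matrix())
E
```

```text
steeltop (array([ 0.515 , -0.2767,  0.0238]), [np.float64(1.2), np.float64(1.2)])
brasstop (array([0.4942, 0.2296, 0.0241]), [np.float64(0.3), np.float64(0.3)])
yellowbase (array([ 0.6589, -0.2184,  0.0088]), [np.float64(2.4), np.float64(2.4)])
yL [ 0.6929 -0.3012  0.01  ]
yB [ 0.6989 -0.1377  0.01  ]
yR [ 0.6237 -0.1328  0.01  ]
bL [0.689  0.1563 0.01  ]
bB [0.718  0.3157 0.01  ]
bR [0.6501 0.3339 0.01  ]
steelA [ 0.527  -0.3446  0.017 ]
steelB [ 0.5105 -0.2049  0.017 ]
brassA [0.517  0.1614 0.017 ]
brassB [0.4726 0.2961 0.017 ]
[[-0.9483  0.3173 -0.0002]
 [ 0.3173  0.9483 -0.0008]
 [-0.0001 -0.0008 -1.    ]]
cam in tool [ 0.0796  0.0006 -0.1434] [[ 0.0008 -0.9515 -0.3076]
 [ 1.      0.0009  0.0001]
 [ 0.0002 -0.3076  0.9515]]
```

Call:
step_arm:
  rows:
    - [[-0.02, -0.0125, 0.002, 0, 0, 0.05, -1], [-0.06, -0.0375, 0.005, 0, 0, 0.14, -1], [-0.1, -0.063, 0.008, 0, 0, 0.23, -1], [-0.14, -0.088, 0.011, 0, 0, 0.33, -1], [-0.18, -0.113, 0.014, 0, 0, 0.42, -1], [-0.22, -0.138, 0.017, 0, 0, 0.51, -1], [-0.26, -0.163, 0.02, 0, 0, 0.61, -1], [-0.3, -0.188, 0.023, 0, 0, 0.7, -1], [-0.34, -0.213, 0.026, 0, 0, 0.8, -1], [-0.38, -0.24, 0.03, 0, 0, 0.89, -1]]

```text
time: 1.15
tcp_pos: [0.4834, 0.2429, 0.2011]
orientation: [1.795, 2.578, -0.001]
contact_force: [0.1, 0.8, -0.0]
finger_gap: 0.0855
```

Call:
step_arm:
  rows:
    - [[-0.01, -0.006, 0, 0, 0, 0.02, -1], [-0.017, -0.01, 0, 0, 0, 0.04, -1], [-0.017, -0.01, 0, 0, 0, 0.04, -1], [-0.017, -0.01, 0, 0, 0, 0.04, -1]]

```text
time: 1.55
tcp_pos: [0.4794, 0.2248, 0.2012]
orientation: [-1.843, -2.544, -0.0]
contact_force: [-0.2, 0.1, 0.5]
finger_gap: 0.0853
```

```bash
cat > look.py <<'E'
import sys,pickle
from station import robot
from h import *
n=sys.argv[1];st=robot.state();m=robot.camera_model("wrist");im=robot.grab_frame("wrist")
pickle.dump((st,m,im),open(f"pics/{n}.pkl","wb"));cv2.imwrite(f"pics/{n}.png",crop(im,0,0,512,384,1.5))
t=R.from_rotvec(st["orientation"]).as_matrix();print(st["time"],st["tcp_pos"],st["joints"].round(2),"yaw",np.degrees(np.arctan2(t[1,0],t[0,0])),"tilt",t[:,2])
E
python3 look.py w1
```

```text
1.55 [0.47935249 0.22480937 0.20122669] [-0.75  0.42  0.27  1.89 -0.14  0.85 -0.09] yaw 108.15419713948934 tilt [-4.35985037e-05  8.35581883e-05 -9.99999996e-01]
```

View pics/w1.png

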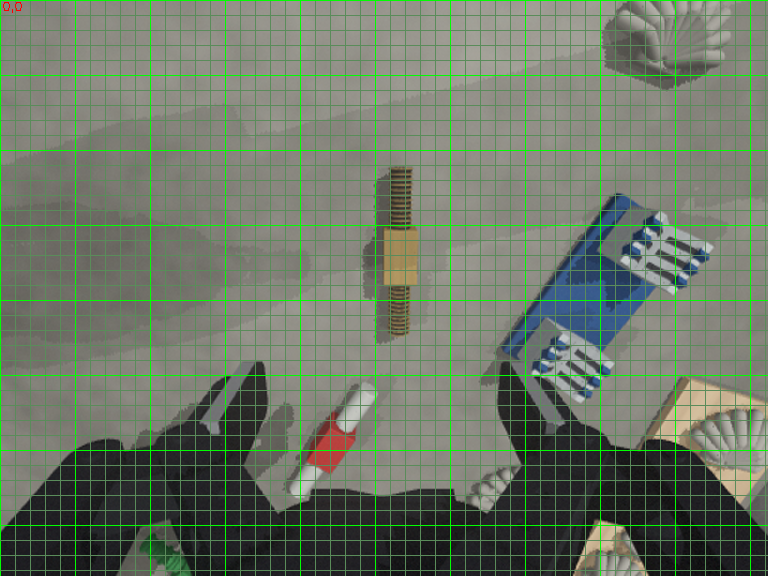

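The brass stud is centred at about (267,170) in wrist pixels, with its bar upright in the picture. The blue gauge is at the right, its left base edge running (412,129)–(335,235). I check the position against the scene view.

```bash
python3 - <<'E'
from station import robot
from h import *
import pickle
np.set_printoptions(precision=4,suppress=True)
st,m,im=pickle.load(open("pics/w1.pkl","rb"));s=robot.camera_model("scene");d=robot.camera_model("side")
w=lambda x,y:(x/1.5-.5,y/1.5-.5)
c=w(400.5,256);print("tri",tri([ray(s,(322.9,267.9)),ray(d,(229.8,138.6)),ray(m,c)]),onz(m,c,.028))
A=onz(m,w(400.5,167),.018);B=onz(m,w(400,334),.018);print("ends",A,B,(A+B)/2,np.degrees(np.arctan2(*(A-B)[[1,0]])))
for p in [(619,193),(503,352)]:print("blue base",onz(m,w(*p),.01))
C=(onz(m,w(400.5,256),.028)+(A+B)/2)/2
t=R.from_rotvec(st["orientation"]);print("shift",t.inv().apply(C-st["tcp_pos"]))
E
```

```text
tri (array([0.4935, 0.2307, 0.023 ]), [np.float64(1.6), np.float64(0.9), np.float64(2.0)]) [0.4916 0.2334 0.028 ]
ends [0.4697 0.2984 0.018 ] [0.5155 0.164  0.018 ] [0.4926 0.2312 0.018 ] 108.8069237155994
blue base [0.6456 0.3347 0.01  ]
blue base [0.6132 0.1732 0.01  ]
shift [0.0031 0.0144 0.1782]
```

Call:
step_arm:
  rows:
    - [[0.002, 0.007, 0.03, 0, 0, -0.005, -1], [0.003, 0.0145, 0.07, 0, 0, -0.01, -1], [0.003, 0.0145, 0.11, 0, 0, -0.01, -1], [0.003, 0.0145, 0.145, 0, 0, -0.01, -1], [0.003, 0.0145, 0.17, 0, 0, -0.01, -1], [0.003, 0.0145, 0.185, 0, 0, -0.01, -1], [0.003, 0.0145, 0.193, 0, 0, -0.01, -1], [0.003, 0.0145, 0.195, 0, 0, -0.01, -1], [0.003, 0.0145, 0.195, 0, 0, -0.01, -1]]
  force: 60

```text
time: 2.5
tcp_pos: [0.4927, 0.2327, 0.0069]
orientation: [1.83, 2.553, 0.002]
contact_force: [1.0, 0.5, 1.1]
finger_gap: 0.0851
```

Call:
step_arm:
  rows:
    - [[0, 0, 0, 0, 0, 0, 1], [0, 0, 0, 0, 0, 0, 1], [0, 0, 0, 0, 0, 0, 1], [0, 0, 0, 0, 0, 0, 1], [0, 0, 0, 0, 0, 0, 1], [0, 0, 0, 0, 0, 0, 1]]
  force: 60

```text
time: 3.1
tcp_pos: [0.4927, 0.2328, 0.0073]
orientation: [1.83, 2.553, 0.002]
contact_force: [-2.3, -0.7, 10.3]
finger_gap: 0.0266
```

Call:
step_arm:
  rows:
    - [[0, 0, -0.01, 0, 0, 0, 1], [0, 0, -0.03, 0, 0, 0, 1], [0, 0, -0.06, 0, 0, 0, 1], [-0.01, -0.002, -0.095, 0, 0, 0.02, 1], [-0.03, -0.005, -0.13, 0, 0, 0.04, 1], [-0.06, -0.01, -0.155, 0, 0, 0.06, 1], [-0.1, -0.016, -0.175, 0, 0, 0.08, 1], [-0.14, -0.022, -0.185, 0, 0, 0.11, 1], [-0.18, -0.028, -0.193, 0, 0, 0.14, 1], [-0.22, -0.035, -0.193, 0, 0, 0.17, 1]]

```text
time: 4.1
tcp_pos: [0.5303, 0.0115, 0.2017]
orientation: [2.041, 2.387, 0.004]
contact_force: [0.6, -0.1, -6.7]
finger_gap: 0.027
```

```bash
cat > go.py <<'E'
import sys
from station import robot
from h import *
x,y,z,yaw=map(float,sys.argv[1:5]);st=robot.state();t=R.from_rotvec(st["orientation"])
T=R.from_euler("z",yaw,degrees=True)*R.from_euler("x",180,degrees=True)
print(st["time"],st["tcp_pos"].round(4),"gap",st["finger_gap"].round(4),"F",st["contact_force"].round(1))
print("shift",t.inv().apply(np.array([x,y,z])-st["tcp_pos"]).round(4),"turn",(t.inv()*T).as_rotvec().round(4))
E
python3 go.py 0.585 -0.30 0.2 88
```

```text
Traceback (most recent call last):
  File "go.py", line 6, in <module>
    print(st["time"],st["tcp_pos"].round(4),"gap",st["finger_gap"].round(4),"F",st["contact_force"].round(1))
                                                  ^^^^^^^^^^^^^^^^^^^^^^
AttributeError: 'float' object has no attribute 'round'
```

```bash
sed -i 's/st\["finger_gap"\].round(4)/round(st["finger_gap"],4)/' go.py; python3 go.py 0.585 -0.30 0.2 88
```

```text
4.1 [0.5303 0.0115 0.2017] gap 0.027 F [ 0.6 -0.1 -6.7]
shift [-0.3162  0.0056  0.0014] turn [ 0.0027 -0.0014  0.1911]
```

Call:
step_arm:
  rows:
    - [[-0.04, 0.001, 0.001, 0, 0, 0.03, 1], [-0.08, 0.001, 0.001, 0, 0, 0.05, 1], [-0.12, 0.002, 0.001, 0, 0, 0.08, 1], [-0.16, 0.003, 0.001, 0, 0, 0.1, 1], [-0.2, 0.004, 0.001, 0, 0, 0.13, 1], [-0.24, 0.005, 0.001, 0, 0, 0.15, 1], [-0.28, 0.006, 0.001, 0, 0, 0.17, 1], [-0.305, 0.006, 0.001, 0, 0, 0.19, 1], [-0.316, 0.006, 0.001, 0, 0, 0.19, 1], [-0.316, 0.006, 0.001, 0, 0, 0.19, 1]]

```text
time: 5.1
tcp_pos: [0.5846, -0.301, 0.2002]
orientation: [2.26, 2.181, 0.003]
contact_force: [-0.5, -0.2, -6.5]
finger_gap: 0.0265
```

Call:
step_arm:
  rows:
    - [[0, 0, 0, 0, 0, 0, 1], [0, 0, 0, 0, 0, 0, 1]]

```text
time: 5.3
tcp_pos: [0.5847, -0.2996, 0.2003]
orientation: [-2.259, -2.183, -0.004]
contact_force: [0.2, 0.3, -6.6]
finger_gap: 0.0265
```

```bash
python3 look.py w2
```

```text
5.3 [ 0.58466089 -0.29963474  0.20031689] [ 0.14  0.64  0.39  1.56 -0.27  1.    0.57] yaw 88.04546712444781 tilt [ 0.00150982  0.00208841 -0.99999668]
```

View pics/w2.png

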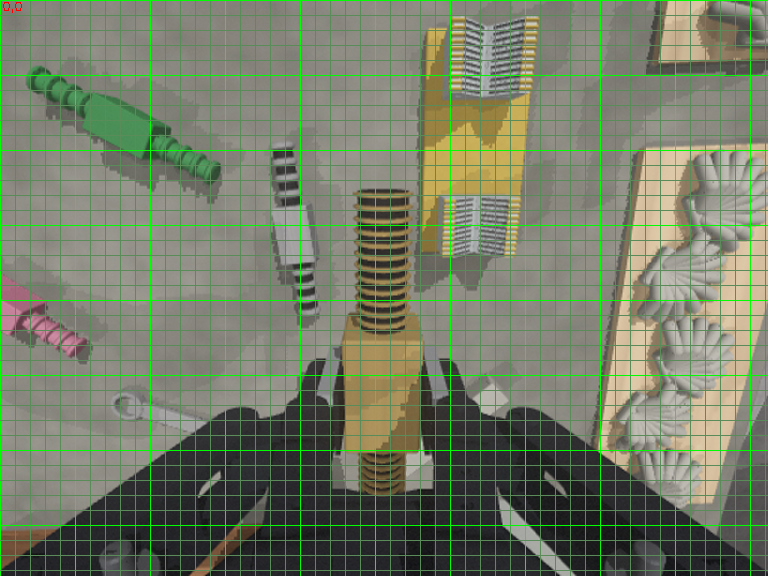

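The gauge is now well visible. Lower saddle corners are near (443,255), (516,256), (445,197), (520,195) in display pixels. Upper saddle corners are (450,95), (531,95), (453,17), (538,17). The steel stud runs from (283,147) to (308,318).

```bash
python3 - <<'E'
from station import robot
from h import *
import pickle
np.set_printoptions(precision=4,suppress=True)
st,m,im=pickle.load(open("pics/w2.pkl","rb"));s=robot.camera_model("scene");d=robot.camera_model("side")
w=lambda x,y:(x/1.5-.5,y/1.5-.5)
ang=lambda v:np.degrees(np.arctan2(v[1],v[0]))
P=[onz(m,w(*p),.046) for p in [(443,255),(516,256),(445,197),(520,195),(450,95),(531,95),(453,17),(538,17)]]
for p in P:print(p)
lo=np.mean(P[:4],0);up=np.mean(P[4:],0);print("saddles",lo,up,"mid",(lo+up)/2,ang(up-lo),np.linalg.norm(up-lo))
a,b=onz(m,w(428,30),.01),onz(m,w(421,253),.01);print("base left edge",a,b,ang(a-b))
a,b=onz(m,w(490,25),.028),onz(m,w(475,245),.028);print("valley",a,b,ang(a-b))
A=onz(m,w(283,147),.016);B=onz(m,w(308,318),.016);print("steel",A,B,(A+B)/2,ang(A-B),np.linalg.norm(A-B),"top",tri([ray(s,(168.75,162)),ray(d,(343.75,284)),ray(m,w(292,234))]))
# held stud
f=onz(m,w(383,192),.207);print("stud far end",f)
crop1=cv2.imwrite("pics/w2c.png",crop(im,270,0,100,180,4))
E
```

```text
[ 0.6306 -0.2915  0.046 ]
[ 0.6861 -0.2941  0.046 ]
[ 0.6315 -0.2483  0.046 ]
[ 0.6859 -0.2487  0.046 ]
[ 0.6339 -0.1809  0.046 ]
[ 0.6886 -0.1827  0.046 ]
[ 0.635  -0.1355  0.046 ]
[ 0.6895 -0.1373  0.046 ]
saddles [ 0.6585 -0.2707  0.046 ] [ 0.6618 -0.1591  0.046 ] mid [ 0.6602 -0.2149  0.046 ] 88.33113742038113 0.11160690526672651
base left edge [ 0.623  -0.1327  0.01  ] [ 0.6172 -0.2977  0.01  ] 88.00335021507637
valley [ 0.6633 -0.1359  0.028 ] [ 0.6587 -0.2884  0.028 ] 88.27002855817868
steel [ 0.5107 -0.2092  0.016 ] [ 0.5172 -0.3513  0.016 ] [ 0.514  -0.2802  0.016 ] 92.61083370395349 0.14224308330658342 top (array([ 0.5142, -0.2762,  0.0242]), [np.float64(0.5), np.float64(2.1), np.float64(1.8)])
stud far end [ 0.5866 -0.2309  0.207 ]
```

Call:
step_arm:
  rows:
    - [[0.02, 0.016, 0.01, 0, 0, 0, 1], [0.05, 0.04, 0.03, 0, 0, 0, 1], [0.075, 0.062, 0.05, 0, 0, 0, 1], [0.087, 0.0725, 0.075, 0, 0, 0, 1], [0.087, 0.0725, 0.1, 0, 0, 0, 1], [0.087, 0.0725, 0.12, 0, 0, 0, 1], [0.087, 0.0725, 0.125, 0, 0, 0, 1], [0.087, 0.0725, 0.125, 0, 0, 0, 1]]

```text
time: 6.15
tcp_pos: [0.6602, -0.2144, 0.0755]
orientation: [-2.258, -2.183, -0.003]
contact_force: [0.1, -0.0, -5.9]
finger_gap: 0.0269
```

```bash
python3 go.py 0.660 -0.215 0.0345 88.2
```

```text
6.15 [ 0.6602 -0.2144  0.0755] gap 0.0269 F [ 0.1 -0.  -5.9]
shift [-0.0007 -0.0002  0.041 ] turn [ 0.0007 -0.0023 -0.0021]
```

Call:
step_arm:
  rows:
    - [[0, 0, 0.006, 0, 0, 0, 1], [0, 0, 0.014, 0, 0, 0, 1], [0, 0, 0.022, 0, 0, 0, 1], [0, 0, 0.028, 0, 0, 0, 1], [0, 0, 0.033, 0, 0, 0, 1], [0, 0, 0.037, 0, 0, 0, 1], [0, 0, 0.04, 0, 0, 0, 1], [0, 0, 0.042, 0, 0, 0, 1], [0, 0, 0.042, 0, 0, 0, 1]]

```text
time: 7.05
tcp_pos: [0.6605, -0.2144, 0.0338]
orientation: [-2.257, -2.184, -0.004]
contact_force: [-0.8, 0.1, -2.3]
finger_gap: 0.0266
```

```bash
python3 go.py 0.660 -0.215 0.0335 88.2
```

```text
7.05 [ 0.6605 -0.2144  0.0338] gap 0.0266 F [-0.8  0.1 -2.3]
shift [-0.0006 -0.0004  0.0003] turn [ 0.0012 -0.0022 -0.0016]
```

Call:
step_arm:
  rows:
    - [[0, 0, 0.001, 0, 0, 0, 1], [0, 0, 0.001, 0, 0, 0, 0.2], [0, 0, 0.001, 0, 0, 0, 0], [0, 0, 0.001, 0, 0, 0, -0.5], [0, 0, 0.001, 0, 0, 0, -1], [0, 0, 0.001, 0, 0, 0, -1], [0, 0, -0.004, 0, 0, 0, -1], [0, 0, -0.03, 0, 0, 0, -1], [0, 0, -0.07, 0, 0, 0, -1], [0, 0, -0.11, 0, 0, 0, -1]]

```text
time: 8.05
tcp_pos: [0.66, -0.2146, 0.1452]
orientation: [-2.257, -2.183, -0.003]
contact_force: [0.4, -0.0, 0.7]
finger_gap: 0.0851
```

```bash
python3 go.py 0.585 -0.28 0.2 93
```

```text
8.05 [ 0.66   -0.2146  0.1452] gap 0.0851 F [ 0.4 -0.   0.7]
shift [-0.0677 -0.0727 -0.055 ] turn [ 0.0006 -0.0021 -0.0856]
```

Call:
step_arm:
  rows:
    - [[-0.015, -0.02, -0.02, 0, 0, -0.02, -1], [-0.04, -0.05, -0.04, 0, 0, -0.05, -1], [-0.065, -0.08, -0.055, 0, 0, -0.08, -1], [-0.079, -0.097, -0.055, 0, 0, -0.1, -1], [-0.079, -0.097, -0.055, 0, 0, -0.1, -1], [-0.079, -0.097, -0.055, 0, 0, -0.1, -1]]

```text
time: 8.65
tcp_pos: [0.5605, -0.2905, 0.2004]
orientation: [-2.147, -2.293, -0.004]
contact_force: [2.3, -0.4, -0.4]
finger_gap: 0.0852
```

```bash
python3 look.py w3
```

```text
8.65 [ 0.56052646 -0.29048628  0.20044258] [ 0.14  0.59  0.37  1.63 -0.25  0.97  0.66] yaw 93.77471039622621 tilt [ 0.00133101  0.00231084 -0.99999644]
```

View pics/w3.png

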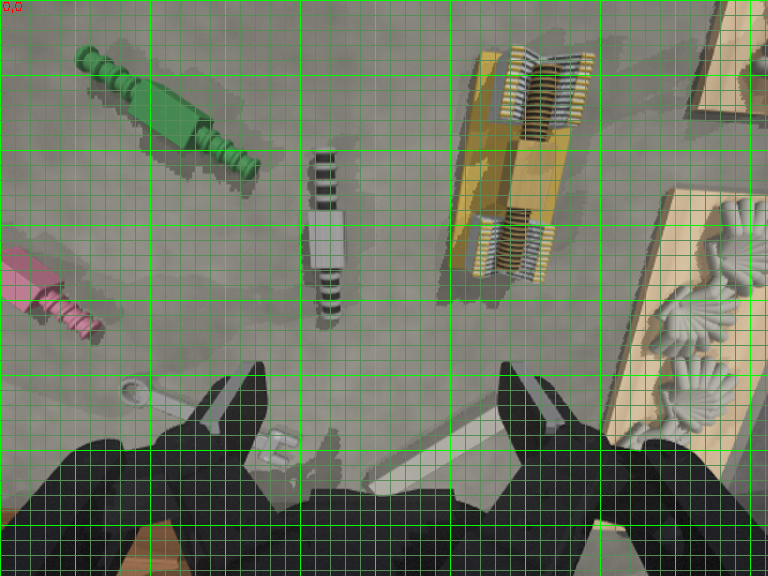

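The brass stud lies in both yellow saddles, from (544,65) to (512,270). The steel stud's block centre is at (327,239) and its ends are at (324,148) and (331,320).

```bash
python3 - <<'E'
from station import robot
from h import *
import pickle
np.set_printoptions(precision=4,suppress=True)
st,m,im=pickle.load(open("pics/w3.pkl","rb"))
w=lambda x,y:(x/1.5-.5,y/1.5-.5)
ang=lambda v:np.degrees(np.arctan2(v[1],v[0]))
A=onz(m,w(324,148),.018);B=onz(m,w(331,320),.018);print("steel",A,B,(A+B)/2,ang(A-B),np.linalg.norm(A-B),"top",onz(m,w(326.5,239),.028))
A=onz(m,w(544,65),.047);B=onz(m,w(511,270),.047);print("brass",A,B,(A+B)/2,ang(A-B),np.linalg.norm(A-B),onz(m,w(534,175),.054))
E
python3 go.py 0.515 -0.2775 0.006 95
```

```text
steel [ 0.5098 -0.2064  0.018 ] [ 0.5191 -0.3483  0.018 ] [ 0.5144 -0.2774  0.018 ] 93.73749716091152 0.14216483357069756 top [ 0.5147 -0.2749  0.028 ]
brass [ 0.6574 -0.1454  0.047 ] [ 0.6587 -0.2857  0.047 ] [ 0.6581 -0.2156  0.047 ] 90.51231410072536 0.1402999706230472 [ 0.661 -0.215  0.054]
8.7 [ 0.561  -0.2898  0.2001] gap 0.0851 F [-0.8  0.9  0.2]
shift [ 0.0149 -0.0453  0.1941] turn [ 0.0012 -0.0024 -0.0202]
```

Call:
step_arm:
  rows:
    - [[0.006, -0.02, 0.02, 0, 0, 0, -1], [0.0155, -0.0455, 0.05, 0, 0, 0, -1], [0.0155, -0.0455, 0.09, 0, 0, 0, -1], [0.0155, -0.0455, 0.13, 0, 0, 0, -1], [0.0155, -0.0455, 0.16, 0, 0, 0, -1], [0.0155, -0.0455, 0.18, 0, 0, 0, -1], [0.0155, -0.0455, 0.19, 0, 0, 0, -1], [0.0155, -0.0455, 0.194, 0, 0, 0, -1], [0.0155, -0.0455, 0.194, 0, 0, 0, -1]]

```text
time: 9.6
tcp_pos: [0.5152, -0.2768, 0.0062]
orientation: [-2.145, -2.294, -0.004]
contact_force: [0.2, 0.3, 0.4]
finger_gap: 0.0856
```

Call:
step_arm:
  rows:
    - [[0, 0, 0, 0, 0, 0, 1], [0, 0, 0, 0, 0, 0, 1], [0, 0, 0, 0, 0, 0, 1], [0, 0, 0, 0, 0, 0, 1], [0, 0, 0, 0, 0, 0, 1], [0, 0, 0, 0, 0, 0, 1]]
  force: 60

```text
time: 10.2
tcp_pos: [0.5154, -0.2768, 0.0068]
orientation: [-2.145, -2.295, -0.005]
contact_force: [-1.2, 2.0, 8.7]
finger_gap: 0.0271
```

Call:
step_arm:
  rows:
    - [[0, 0, -0.01, 0, 0, 0, 1], [0, 0, -0.03, 0, 0, 0, 1], [0, 0, -0.06, 0, 0, 0, 1], [0, 0, -0.1, 0, 0, 0, 1], [0, 0, -0.14, 0, 0, 0, 1], [0, 0, -0.175, 0, 0, 0, 1], [0, 0, -0.19, 0, 0, 0, 1], [0, 0, -0.19, 0, 0, 0, 1]]

```text
time: 11.0
tcp_pos: [0.5158, -0.2776, 0.1993]
orientation: [2.143, 2.293, 0.007]
contact_force: [0.4, -0.0, -4.5]
finger_gap: 0.0267
```

```bash
python3 go.py 0.575 0.14 0.2 80
```

```text
11.0 [ 0.5158 -0.2776  0.1993] gap 0.0267 F [ 0.4 -0.  -4.5]
shift [4.127e-01 8.720e-02 2.000e-04] turn [ 0.0052 -0.0016  0.2419]
```

Call:
step_arm:
  rows:
    - [[0.015, 0.003, 0, 0, 0, 0.01, 1], [0.045, 0.01, 0, 0, 0, 0.03, 1], [0.085, 0.018, 0, 0, 0, 0.05, 1], [0.125, 0.026, 0, 0, 0, 0.075, 1], [0.165, 0.035, 0, 0, 0, 0.1, 1], [0.205, 0.043, 0, 0, 0, 0.12, 1], [0.245, 0.052, 0, 0, 0, 0.145, 1], [0.285, 0.06, 0, 0, 0, 0.17, 1], [0.325, 0.068, 0, 0, 0, 0.19, 1], [0.36, 0.076, 0, 0, 0, 0.21, 1]]

```text
time: 12.0
tcp_pos: [0.5665, 0.0888, 0.1989]
orientation: [2.373, 2.057, 0.005]
contact_force: [1.4, -1.1, -4.5]
finger_gap: 0.0266
```

```bash
python3 go.py 0.575 0.14 0.2 80
```

```text
12.0 [0.5665 0.0888 0.1989] gap 0.0266 F [ 1.4 -1.1 -4.5]
shift [ 0.0519  0.0011 -0.001 ] turn [ 0.0032 -0.0016  0.0319]
```

Call:
step_arm:
  rows:
    - [[0.025, 0.001, -0.001, 0, 0, 0.02, 1], [0.045, 0.001, -0.001, 0, 0, 0.03, 1], [0.052, 0.001, -0.001, 0.003, -0.0015, 0.032, 1], [0.052, 0.001, -0.001, 0.003, -0.0015, 0.032, 1], [0.052, 0.001, -0.001, 0.003, -0.0015, 0.032, 1]]

```text
time: 12.5
tcp_pos: [0.5746, 0.1388, 0.1995]
orientation: [2.407, 2.018, -0.001]
contact_force: [0.3, -0.8, -4.3]
finger_gap: 0.027
```

```bash
python3 look.py w4
```

```text
12.5 [0.57463753 0.13882091 0.19946491] [-0.62  0.54  0.41  1.74 -0.26  0.92 -0.28] yaw 79.94319935068607 tilt [-5.50703272e-04 -7.91610825e-04 -9.99999535e-01]
```

View pics/w4.png

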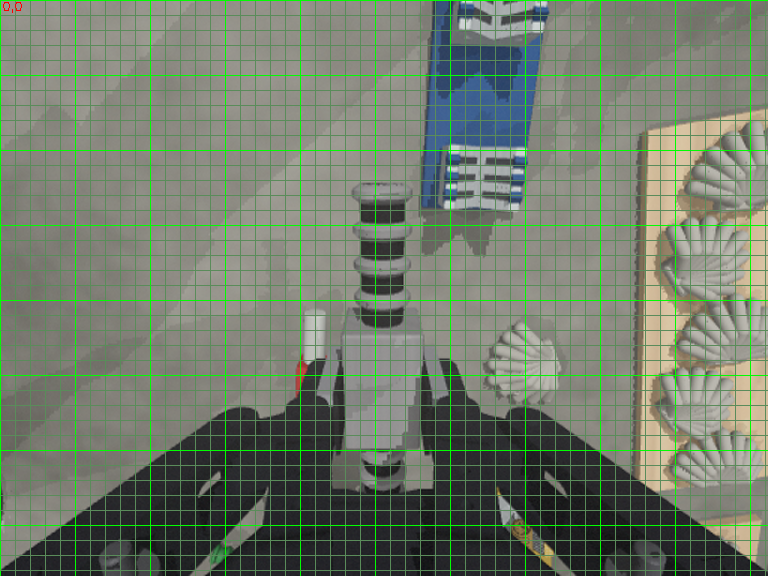

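The lower blue saddle's corners are at (445,207), (519,209), (448,148) and (526,147). The upper saddle's near corners are at about (459,37) and (545,33). The gap between these gives the centre.

```bash
python3 - <<'E'
from station import robot
from h import *
import pickle
np.set_printoptions(precision=4,suppress=True)
st,m,im=pickle.load(open("pics/w4.pkl","rb"))
w=lambda x,y:(x/1.5-.5,y/1.5-.5)
ang=lambda v:np.degrees(np.arctan2(v[1],v[0]))
P=[onz(m,w(*p),.046) for p in [(445,207),(519,209),(448,148),(526,147),(459,37),(545,33)]]
for p in P:print(p)
e=[(P[i]+P[i+1])/2 for i in(0,2,4)];print("edges mid",e,"gap",np.linalg.norm(e[2]-e[1]),"centre",(e[1]+e[2])/2,ang(e[2]-e[0]))
a,b=onz(m,w(434,5),.01),onz(m,w(422,208),.01);print("base left edge",a,b,ang(a-b))
cv2.imwrite("pics/w4c.png",crop(im,260,0,130,150,4))
E
```

```text
[0.6267 0.1756 0.046 ]
[0.6798 0.1647 0.046 ]
[0.6339 0.2156 0.046 ]
[0.6876 0.2068 0.046 ]
[0.6494 0.2817 0.046 ]
[0.7042 0.2743 0.046 ]
edges mid [array([0.6532, 0.1702, 0.046 ]), array([0.6608, 0.2112, 0.046 ]), array([0.6768, 0.278 , 0.046 ])] gap 0.06867817222315391 centre [0.6688 0.2446 0.046 ] 77.68653594665646
base left edge [0.6417 0.3123 0.01  ] [0.6128 0.173  0.01  ] 78.29420415119212
```

View pics/w4c.png

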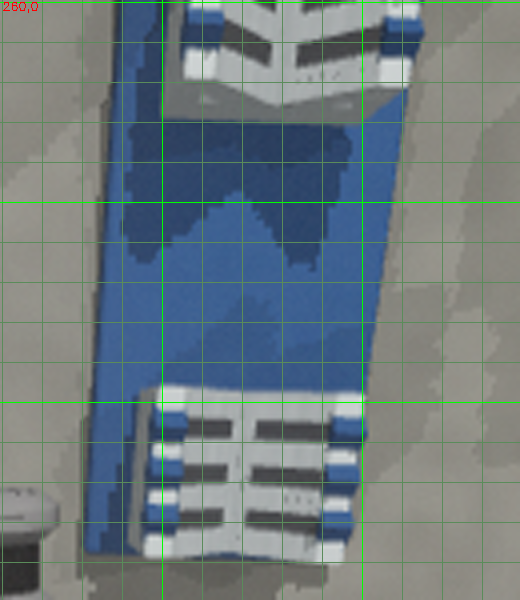

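```bash
python3 - <<'E'
from h import *
import pickle
np.set_printoptions(precision=4,suppress=True)
st,m,im=pickle.load(open("pics/w4.pkl","rb"))
w=lambda x,y:(260+x/4-.5,y/4-.5)
ang=lambda v:np.degrees(np.arctan2(v[1],v[0]))
P=[onz(m,w(*p),.046) for p in [(142,557),(343,565),(155,387),(365,393),(182,78),(410,88)]]
e=[(P[i]+P[i+1])/2 for i in(0,2,4)];print("edges mid",*e,"gap",np.linalg.norm(e[2]-e[1]),"centre",(e[1]+e[2])/2,ang(e[2]-e[0]),[np.linalg.norm(P[i]-P[i+1]) for i in(0,2,4)])
L=[onz(m,w(*p),.01) for p in[(87,552),(118,0)]];Q=[onz(m,w(*p),.01) for p in[(368,390),(407,100)]]
print("L",*L,ang(L[1]-L[0]),"R",*Q,ang(Q[1]-Q[0]))
u=(L[1]-L[0]);u/=np.linalg.norm(u);n=np.array([u[1],-u[0],0]);print("width",(Q[0]-L[0])@n,"lat offset of centre from L",((e[1]+e[2])/2-L[0])@n)
v=[onz(m,w(*p),.028) for p in[(277,95),(237,480)]];print("valley",v,ang(v[0]-v[1]),[(x-L[0])@n for x in v])
E
python3 go.py 0.6685 0.2445 0.08 78.2
```

```text
edges mid [0.6523 0.1686 0.046 ] [0.6612 0.2119 0.046 ] [0.6764 0.2802 0.046 ] gap 0.06997484093384859 centre [0.6688 0.2461 0.046 ] 77.83341975996731 [np.float64(0.0553224738056847), np.float64(0.05504856003564733), np.float64(0.05525882461154881)]
L [0.6134 0.1737 0.01  ] [0.6422 0.3153 0.01  ] 78.49042663544734 R [0.7013 0.2058 0.01  ] [0.7165 0.2786 0.01  ] 78.21889648400267
width 0.07969269339549143 lat offset of centre from L 0.0398314250863636
valley [array([0.6767, 0.2822, 0.028 ]), array([0.6569, 0.1886, 0.028 ])] 78.07007792543448 [np.float64(0.04035398718106635), np.float64(0.03965219540100694)]
12.55 [0.5748 0.1386 0.1997] gap 0.0268 F [-0.1 -0.6 -4.7]
shift [0.1207 0.0738 0.1196] turn [-0.0001  0.0007  0.0299]
```

Call:
step_arm:
  rows:
    - [[0.02, 0.012, 0, 0, 0, 0.005, 1], [0.05, 0.03, 0.01, 0, 0, 0.015, 1], [0.08, 0.05, 0.02, 0, 0, 0.025, 1], [0.11, 0.067, 0.035, 0, 0, 0.03, 1], [0.122, 0.074, 0.06, 0, 0, 0.03, 1], [0.122, 0.074, 0.09, 0, 0, 0.03, 1], [0.122, 0.074, 0.113, 0, 0, 0.03, 1], [0.122, 0.074, 0.12, 0, 0, 0.03, 1], [0.122, 0.074, 0.12, 0, 0, 0.03, 1]]

```text
time: 13.45
tcp_pos: [0.6688, 0.2445, 0.0791]
orientation: [2.439, 1.98, -0.003]
contact_force: [0.6, -0.8, -4.1]
finger_gap: 0.0266
```

```bash
python3 go.py 0.6688 0.246 0.0335 78.2
```

```text
13.45 [0.6688 0.2445 0.0791] gap 0.0266 F [ 0.6 -0.8 -4.1]
shift [ 0.0015 -0.0002  0.0456] turn [-0.0011  0.0017 -0.0011]
```

Call:
step_arm:
  rows:
    - [[0.001, 0, 0.006, 0, 0, 0, 1], [0.0015, 0, 0.014, 0, 0, 0, 1], [0.0015, 0, 0.022, 0, 0, 0, 1], [0.0015, 0, 0.03, 0, 0, 0, 1], [0.0015, 0, 0.036, 0, 0, 0, 1], [0.0015, 0, 0.041, 0, 0, 0, 1], [0.0015, 0, 0.044, 0, 0, 0, 1], [0.0015, 0, 0.046, 0, 0, 0, 1], [0.0015, 0, 0.046, 0, 0, 0, 1]]

```text
time: 14.35
tcp_pos: [0.6697, 0.2459, 0.0334]
orientation: [2.439, 1.979, -0.001]
contact_force: [2.0, -0.9, -2.7]
finger_gap: 0.0269
```

```bash
python3 go.py 0.6688 0.246 0.0330 78.2
```

```text
14.35 [0.6697 0.2459 0.0334] gap 0.0269 F [ 2.  -0.9 -2.7]
shift [-0.0001 -0.0009  0.0004] turn [ 0.0002  0.0012 -0.0015]
```

Contact is starting (part of the weight is carried), so I release gently and back up.

Call:
step_arm:
  rows:
    - [[0, -0.001, 0.001, 0, 0, 0, 1], [0, -0.001, 0.001, 0, 0, 0, 0.2], [0, -0.001, 0.001, 0, 0, 0, 0], [0, -0.001, 0.001, 0, 0, 0, -0.5], [0, -0.001, 0.001, 0, 0, 0, -1], [0, -0.001, 0.001, 0, 0, 0, -1], [0, -0.001, -0.004, 0, 0, 0, -1], [0, -0.001, -0.03, 0, 0, 0, -1], [0, -0.001, -0.07, 0, 0, 0, -1], [0, -0.001, -0.11, 0, 0, 0, -1]]

```text
time: 15.35
tcp_pos: [0.6684, 0.246, 0.1447]
orientation: [2.439, 1.979, -0.003]
contact_force: [0.5, 1.2, 0.6]
finger_gap: 0.0855
```

Call:
step_arm:
  rows:
    - [[-0.03, -0.03, -0.03, 0, 0, 0, -1], [-0.07, -0.06, -0.06, 0, 0, 0, -1], [-0.11, -0.09, -0.07, 0, 0, 0, -1], [-0.13, -0.1, -0.07, 0, 0, 0, -1], [-0.13, -0.1, -0.07, 0, 0, 0, -1], [-0.13, -0.1, -0.07, 0, 0, 0, -1]]

```text
time: 15.95
tcp_pos: [0.5439, 0.1395, 0.216]
orientation: [2.44, 1.978, -0.0]
contact_force: [0.3, 0.3, -0.8]
finger_gap: 0.0857
```

```bash
python3 look.py w5; python3 - <<'E'
from station import robot
from h import *
import pickle
a=robot.grab_frame("scene");b=robot.grab_frame("side");w=pickle.load(open("pics/w5.pkl","rb"))[2]
cv2.imwrite("pics/scene1.png",a)
top=cv2.resize(w[0:256,200:512],(520,427))
r=np.vstack([cv2.resize(a[170:250,100:190],(270,240)),cv2.resize(a[280:380,235:325],(270,300))])
o=np.zeros((540,790,3),np.uint8);o[:427,:520]=top;o[:,520:]=r;cv2.imwrite("pics/fin.png",o)
E
```

```text
15.95 [0.54392038 0.13951592 0.21595736] [-0.67  0.47  0.44  1.8  -0.25  0.92 -0.33] yaw 78.07867914048276 tilt [ 3.61228185e-04 -5.91610102e-04 -9.99999760e-01]
```

View pics/fin.png

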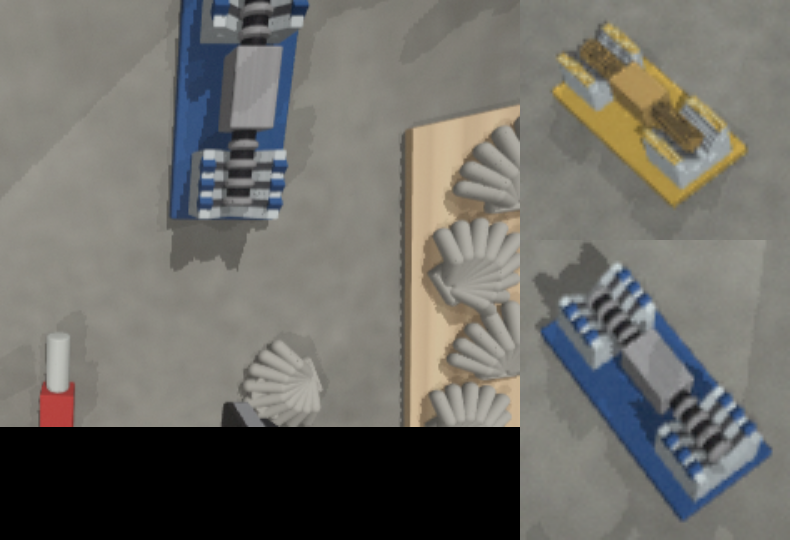

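```bash
python3 - <<'E'
from station import robot
from h import *
import pickle
s=robot.camera_model("scene");m=pickle.load(open("pics/w5.pkl","rb"))[1]
print("brass exp",proj(s,(.660,-.215,.054)),"seen ~139.5,198.7")
print("steel exp",proj(s,(.6688,.246,.054)),"seen ~280,322.5; wrist exp",proj(m,(.6688,.246,.054)),"seen",200+256/520*312,86/427*256)
print("steel tri",tri([ray(s,(280,322.5)),ray(m,(200+256/520*312,86*.6))]))
print("job",robot.job_done())
E
```

```text
brass exp [139.55653517 197.71078218] seen ~139.5,198.7
steel exp [280.99391675 320.08103346] seen ~280,322.5; wrist exp [352.66921514  53.05735076] seen 353.6 51.559718969555036
steel tri (array([0.67198901, 0.24716329, 0.0487498 ]), [np.float64(0.5), np.float64(0.5)])
the job is handed in; nothing more can be done
job None
```

I laid the fine brass stud in the yellow narrow-notched gauge and the coarse steel stud in the blue wide-notched gauge. I lowered each one slowly until the gauge took part of its weight, let go, and backed the arm clear. The job was handed in at about 16 s of the 51 s allowed, and no verdict was reported.

**Last checks:**
- **Pictures:** both studs lie in both V saddles with the square block in the gap.
- **Brass stud:** its block shows within about 1 px of the expected seat in the final scene view. An earlier wrist view put its centre within about 2 mm and 2° of the seat.
- **Steel stud:** a rough two-view measurement put the block top about 3 mm from the expected point in plan and 5 mm low (0.049 m against 0.054 m). The same method also read 4–5 mm low for both studs when they lay on the table, so I took this as measurement bias. The tool height on release matched the brass stud's to within 0.5 mm.

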